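# Draw the sample press plunger to its mark and hold it

## Task

The hand press has to be opened for the next sherd sample. Swing its keeper well aside by the upright pin, clear of the plunger's flange, then draw the plunger straight out along its leaning bore, without forcing it or pulling it right out, until the scribed ring on the rod is level with the top of the guide sleeve and the loading window stands open. Finish holding the plunger still there in the gripper, and leave the other things on the desk alone.

Things in the scene. Friction and masses are not known exactly. Their poses are not given: they have to be found in the camera images.
- press: hand press for small sherd samples, fixed to the desk. Grey base plate 140x110x14 mm; origin at the centre of its underside, z up. Its +x side faces the robot (within 0.5 rad), its +y side is then at the robot's right; the feed chute is on the far, -x side. It carries the leaning steel barrel
- barrel: fixed steel barrel, 48 mm across, leaning 0.26 rad towards press +x (towards the robot). Origin: centre of its lower end; z: the bore axis, upwards; y as the press's. Bore 25.6 mm across. Along z: bore floor at 8 mm, cup to 28, open loading window 28 to 58 (pillars at +y and -y, feed chute on -x reaching 63 mm from the axis), guide sleeve 58 to 103 mm. A bracket at +y bears the keeper's pivot
- guide_mouth (a point): centre of the top rim of the guide sleeve, on the bore axis, 103 mm along barrel z from the barrel's origin
- plunger: loose steel plunger in the bore, 0.2 to 0.45 kg. Origin: centre of its foot; z: its axis, up to the grip. Rod 24 mm diameter; dark scribed ring 22.5 mm above the foot; flange 40 mm diameter from 97 to 103 mm; neck 18 mm; black grip from 113 to 157 mm. At the start the foot rests on the bore floor; drawn 72.5 mm, the ring is level with the guide's top rim. It slides back when let go
- plunger_grip (a point): middle of the plunger's black cylindrical grip (28 mm diameter, 44 mm long), on the axis, 137 mm above the foot. Only the weight and light rubbing resist a straight pull
- keeper (a joint): flat steel keeper bar, pivot parallel to the bore axis at barrel x = 0, y = 50 mm; underside at barrel z = 112.5 mm. Radians: 0 to 0.15 at the start, its inner end over the flange, blocking it; grows as its upright pin swings towards barrel -x (away from the robot; anticlockwise from above); flange free above 0.6; stop at 1.3. Stays where it is left; about 1.5 N at the pin moves it
- keeper_pin (a point): point on the axis of the keeper's upright steel pin (12 mm diameter, parallel to the bore axis), 16 mm below its top and 17 mm above the bar, 42 mm from the pivot on the side away from the plunger: at joint 0 at barrel x = 0, y = 92, z = 134.5 mm
- sherd_m6: small sherd, 63x33x11 mm, lying on the robot's side of the press; a bystander; origin at the centre of its underside
- sherd_b8: small sherd, 56x37x12 mm, lying on the robot's side of the press; a bystander; origin at the centre of its underside
- sherd_l1: sherd, 130x82x25 mm, lying to the right of the press; a bystander; origin at the centre of its underside
- masking_tape: roll of masking tape lying flat, 107 mm across, 24 mm high, to the left of the press; a bystander; origin at the centre of its underside
- clamp_near: black spring clamp, 158x115x26 mm, lying far to the right; a bystander; origin at the centre of its underside

How it is judged:
By the outcome, as a careful person would: the job done as asked, in the order asked, and still so for the second after the job is handed in, while the arm keeps its last pose, push and grip.
It also fails if it takes over 48 s, if anything falls off the work surface, if the arm or the gripper's body presses on something with over 40 N, if the wrist force passes 120 N, or if a joint passes its speed limit or range.

## Robot

A 6-joint arm with a two-finger parallel gripper is mounted at the origin on a cart in front of the work surface, level with it; the furniture and walls round the work are solid. World frame = base frame: x ahead of the robot, y to its left, z up, the work surface at z = 0. Lengths are in m, angles in degrees, forces in N, time in s.
With the tool pointing down it reaches from about 0.4 to 0.825 m from the base axis. Payload 7 kg.
Tool frame: the origin (TCP) lies at the very end of the fingers, on their centre line; the grasp point (between the pads) lies 19 mm behind it (ctrl.grip_depth is the distance from the TCP to the grasp point, in m); z points along the fingers, y is the line along which they close (so a half turn about z gives the same grasp; the last joint's range is limited). The gripper opens to 88 mm and grips with 3 to 60 N. Pads are 19 mm wide; open, the fingers measure 130 mm over their backs; the gripper's body (78 mm by 193 mm) begins 47 mm behind the grasp point.
Start: joints at [-49.441, 20.546, 0.682, 0, -70.136, -16.507], TCP at [0.275, -0.616, 0.227] pointing down, gripper open.
Joint ranges: [-176.03, 176.03], [-82.01, 121.73], [-58.28, 71.71], [-173.87, 95.51], [-174.79, -0.11], [-173.66, 173.66]. Speed limits (degrees/s): [136.94, 136.94, 172.46, 180, 180, 180].

## Interface

Orientations are given as [roll, pitch, yaw] about the fixed x, y, z axes, in that order (R = Rz(yaw) Ry(pitch) Rx(roll)).
In Python, from plant import get_obs, eyes, ctrl, spotter gives the robot as it stands.
- The arm moves only by the shell command python3 -m crank 'ROWS'. ROWS is JSON, one flat list of numbers, 7 for each row, row after row: the turn, a rotation vector about the tool's x, y, z in rad, then the shift along the tool's x, y, z in mm, then the opening, from 0 (shut) to 1 (fully open). A call has 1 to 5 rows; each row shifts and turns the commanded pose from where the row before left it, along the tool's axes as they then stand; what a row does not reach is not made up. A row lasts 1/8 s, in which the tool goes at most 62.5 mm and 10.7 degrees, less where a joint would pass 70% of its speed; a pose out of reach is approached as far as the arm can. A call is refused whole if a number of a shift passes 62.5 or a number of a turn 0.188, either way. A call with a gripper value outside its range is refused whole. The fingers move at their own pace and stop on an object; the grip force is fixed at half the most. Time passes only in rows, so rows that do not move let the fingers close. It gives the time, the measured TCP pose, the force, the opening and the grip force at its end, in the units of the state.
- get_obs(): the state, without advancing time (a new reading comes with each control period).
- eyes.snapshot(name): name is "side" or "top" or "wrist"; returns the picture (480x640x3 uint8, blue, green, red); there is no depth.
- eyes.camera_model(name): a dict with "fx", "fy", "cx", "cy" (pixels), "extrinsics" (4x4, takes a point from camera to world coordinates). Camera axes: x right, y down, z forward; pixel columns grow to the right and rows downward; lengths in m; the calibration is good to about 2 mm. A picture is of the moment at which its call begins: read the wrist's pose just before it. camera_model takes no time and is no camera call; for the wrist camera it gives the pose at the moment of the call.
- ctrl.close_job(): hands the job in; it is judged then, once.
Trained networks look in the newest picture that a camera, given by its name, has taken for a name from the list of things; names that differ only in an ending like _2 or _b are one class to them, and where a whole thing is asked for, a point or a joint stands for the part that bears it (a point fixed in the world has none). Each returns a list of dicts, best first, with "p" (0 to 1); they miss things now and then, are a little off and sometimes report something else, mostly with a low value. They report only what shows in the picture. A call takes as long as a camera call.
- spotter.outline_of(camera, target): "region" (480x640 bool, what is visible of it) and "rect" ([left, top, width, height] in pixels, round what is visible of it).
- spotter.place_of(camera, target): "location" ([column, row] in pixels: a listed point, or the origin of a listed thing).
The state is a dict: "clock": time; "joint_pos": joint angles; "qvel": joint speeds; "tau": joint torques, N m; "tool_pos": TCP position; "orientation": TCP orientation; "force": force on the tool from outside, world axes, zero at the start; "moment": the same for the moment, N m; "opening": finger opening in m; "gripper_force": force on a finger pad.
Only numpy, scipy, OpenCV 4.12 (cv2) and the standard library are available. Lean on these libraries where they do the work, as an engineer would, in place of code of your own. Each camera call takes 0.05 s, during which the arm holds its last target. There are 200 camera calls.

## Working session

There is one attempt and no reset: what is moved stays moved. The work goes in short steps, Python scripts to look and compute and a shell command to move; the robot and the scene stay as the last step left them, time stands still between calls to the robot, and variables do not carry over. Pictures are saved under pics/ and viewed, at most 10 in all, crops included, and the job is handed in when it is done.

```bash
mkdir -p pics; cat > look.py <<'E'
import numpy as np,cv2
from plant import get_obs,eyes,ctrl,spotter
E
python3 - <<'E'
from look import *
o=get_obs();print({k:np.round(v,3).tolist() for k,v in o.items()})
for c in("side","top"):
    im=eyes.snapshot(c);cv2.imwrite(f"pics/{c}0.png",im)
    m=eyes.camera_model(c);print(c,m['fx'],m['fy'],m['cx'],m['cy'],np.round(m['extrinsics'],4).tolist())
    for t in("press","barrel","guide_mouth","plunger","plunger_grip","keeper_pin"):
        print(t,[(np.round(d['location']).tolist(),round(d['p'],2)) for d in spotter.place_of(c,t)[:2]])
E
```

```text
{'clock': 0.0, 'joint_pos': [-49.44, 20.592, 0.635, -0.02, -70.137, -16.507], 'qvel': [0.026, 0.166, 0.0, 0.142, -0.078, -0.017], 'tau': [0.0, -58.272, 29.304, 6.997, 0.007, -0.0], 'tool_pos': [0.275, -0.616, 0.226], 'orientation': [179.905, -0.009, -155.955], 'force': [0.941, 0.964, -0.095], 'moment': [-0.05, 0.024, 0.058], 'gripper_force': 0.0, 'opening': 0.088}
side 612.5096511475082 612.5096511475082 323.5879597137358 236.5529186806206 [[-0.9102, -0.2449, 0.334, 0.1316], [-0.4141, 0.5548, -0.7216, 0.8607], [-0.0086, -0.7951, -0.6064, 0.8922], [0.0, 0.0, 0.0, 1.0]]
press [([325.0, 264.0], 0.58), ([335.0, 222.0], 0.34)]
barrel [([327.0, 254.0], 0.84)]
guide_mouth [([333.0, 223.0], 0.62)]
plunger [([348.0, 191.0], 0.58), ([326.0, 264.0], 0.55)]
plunger_grip [([342.0, 208.0], 0.95)]
keeper_pin [([358.0, 190.0], 0.67), ([262.0, 300.0], 0.28)]
top 520.5841452934294 520.5841452934294 313.9781514718362 242.3593261171857 [[0.0045, -0.997, 0.0777, 0.4111], [-1.0, -0.0045, 0.0005, -0.0542], [-0.0002, -0.0777, -0.997, 1.4844], [0.0, 0.0, 0.0, 1.0]]
press [([338.0, 226.0], 0.8)]
barrel [([334.0, 217.0], 0.82)]
guide_mouth [([339.0, 228.0], 0.87)]
plunger [([341.0, 222.0], 0.57)]
plunger_grip [([337.0, 229.0], 0.66)]
keeper_pin [([368.0, 233.0], 0.46)]
```

```bash
python3 - <<'E'
import cv2,numpy as np
a=cv2.imread("pics/side0.png");b=cv2.imread("pics/top0.png")
a=cv2.resize(a[140:320,240:440],(800,720))[:600];b=cv2.resize(b[170:290,270:430],(800,600))
cv2.imwrite("pics/s1.png",a);cv2.imwrite("pics/t1.png",b)
E
```

```text
(no output)
```

View pics/s1.png

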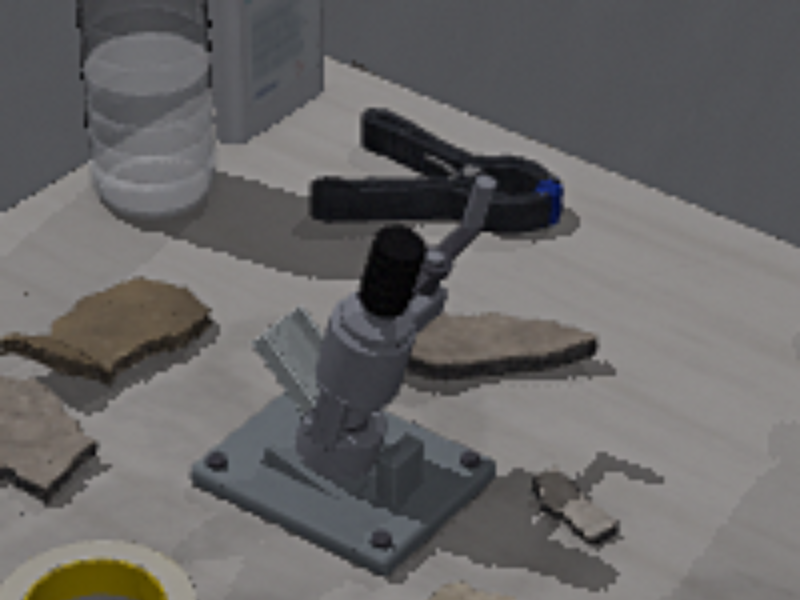

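View pics/t1.png

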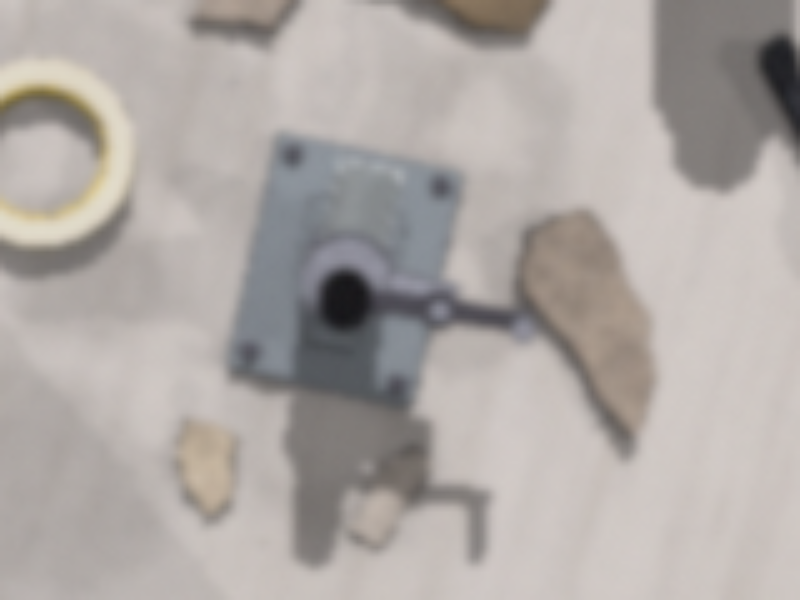

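View pics/top0.png

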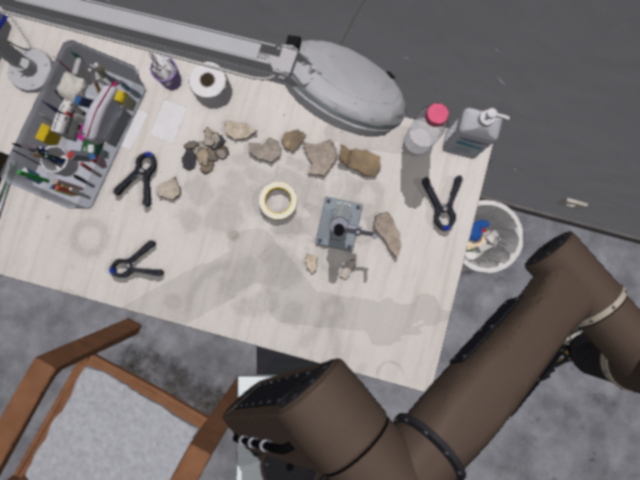

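```bash
cat >> look.py <<'E'
from scipy.optimize import least_squares
from scipy.spatial.transform import Rotation as Ro
def proj(m,P):
    T=np.linalg.inv(m['extrinsics']);c=T[:3,:3]@np.asarray(P)+T[:3,3]
    return np.array([m['fx']*c[0]/c[2]+m['cx'],m['fy']*c[1]/c[2]+m['cy']])
def press(p):  # x,y,yaw, bx,bz
    T=np.eye(4);T[:3,:3]=Ro.from_euler('z',p[2]).as_matrix();T[:2,3]=p[:2]
    B=np.eye(4);B[:3,:3]=Ro.from_euler('y',.26).as_matrix();B[:3,3]=[p[3],0,p[4]]
    return T,T@B
def ap(T,v): return T[:3,:3]@np.array(v)+T[:3,3]
def kp(j,z=.1345,r=.042): return [-r*np.sin(j),.05+r*np.cos(j),z]
E
python3 - <<'E'
from look import *
C={c:eyes.camera_model(c) for c in("side","top")}
f=lambda k,ox,oy:lambda x,y:np.array([(x+.5)/k-.5+ox,(y+.5)/k-.5+oy])
t=f(5,270,170);s=f(4,240,140)
obs=[("top","P",(-.07,-.055,.014),t(277,135)),("top","P",(-.07,.055,.014),t(463,172)),("top","P",(.07,.055,.014),t(413,408)),("top","P",(.07,-.055,.014),t(230,378)),
("top","B",(0,0,.165),t(345,302)),("top","K",.1505,t(523,327)),
("side","P",(.07,-.055,.014),s(385,562)),("side","P",(.07,.055,.014),s(496,463)),("side","P",(-.07,-.055,.014),s(191,468)),
("side","B",(0,0,.165),s(402,240)),("side","K",.1505,s(485,183)),
("side","B",(0,0,.145),np.array([342,208])),("side","B",(0,0,.103),np.array([333,223])),("top","B",(0,0,.103),np.array([339,228]))]
def res(p,full=False):
    T,B=press(p);r=[]
    for c,k,v,uv in obs:
        X=ap(T,v) if k=="P" else ap(B,v) if k=="B" else ap(B,kp(p[5],v))
        r.append(proj(C[c],X)-uv)
    return np.array(r) if full else np.ravel(r)
q=least_squares(res,[.47,-.1,np.pi-.2,-.02,.03,.1],loss='soft_l1')
print(np.round(q.x,4));
for o,r in zip(obs,res(q.x,True)):print(o[:3],r.round(2))
np.save("p.npy",q.x);T,B=press(q.x)
for n,v in(("pin",kp(q.x[5])),("pintop",kp(q.x[5],.1505)),("pin.9",kp(.95)),("grip",(0,0,.145)),("axis",None)):
    print(n,(ap(B,v) if v else B[:3,2]).round(4))
print(np.round(B[:3,:3],3).tolist())
from scipy.spatial.transform import Rotation as R
E
```

```text
[ 0.5801 -0.1227  2.9336 -0.0049  0.018   0.1421]
('top', 'P', (-0.07, -0.055, 0.014)) [-0.32 -1.09]
('top', 'P', (-0.07, 0.055, 0.014)) [ 0.23 -0.43]
('top', 'P', (0.07, 0.055, 0.014)) [0.14 0.32]
('top', 'P', (0.07, -0.055, 0.014)) [-1.27 -1.86]
('top', 'B', (0, 0, 0.165)) [-0.21  0.45]
('top', 'K', 0.1505) [-0.06 -0.13]
('side', 'P', (0.07, -0.055, 0.014)) [1.74 0.26]
('side', 'P', (0.07, 0.055, 0.014)) [ 1.96 -0.99]
('side', 'P', (-0.07, -0.055, 0.014)) [-0.09 -0.19]
('side', 'B', (0, 0, 0.165)) [0.44 1.45]
('side', 'K', 0.1505) [0.11 0.03]
('side', 'B', (0, 0, 0.145)) [-3.51 -0.1 ]
('side', 'B', (0, 0, 0.103)) [ 1.28 -1.24]
('top', 'B', (0, 0, 0.103)) [-0.41 -1.15]
pin [ 0.5378 -0.2074  0.1495]
pintop [ 0.5338 -0.2065  0.165 ]
pin.9 [ 0.568  -0.1962  0.1568]
grip [ 0.5484 -0.116   0.1582]
axis [-0.2515  0.0531  0.9664]
[[-0.946, -0.207, -0.252], [0.2, -0.978, 0.053], [-0.257, 0.0, 0.966]]
```

```bash
cat >> look.py <<'E'
def Rt(p):  # tool: z=-barrel z, y=-barrel x (towards far side), x = y x z
    B=press(p)[1];z=-B[:3,2];y=-B[:3,0];return np.c_[np.cross(y,z),y,z]
def go(p,v):
    "remaining turn (rotvec) and shift in the tool frame to put TCP at barrel point v"
    o=get_obs();R=Ro.from_euler('xyz',o['orientation'],degrees=True).as_matrix()
    t=Ro.from_matrix(R.T@Rt(p)).as_rotvec();B=press(p)[1];tgt=ap(B,v)
    d=(tgt-o['tool_pos'])*1e3
    print("turn",t.round(3),"|",np.linalg.norm(t).round(3),"shift now",(R.T@d).round(1),"after turn",(Rt(p).T@d).round(1))
    print("at barrel",(B[:3,:3].T@(np.array(o['tool_pos'])-B[:3,3])*1e3).round(1),"clk",o['clock'],"F",np.round(o['force'],1),"j",np.round(o['joint_pos'],0),"open",o['opening'])
E
python3 -c "
from look import *
p=np.load('p.npy');k=kp(p[5],.2);print(np.round(k,4));go(p,k)"
```

```text
[-0.006   0.0916  0.2   ]
turn [-0.146 -0.285  2.184] | 2.207 shift now [-392.9  276.3   13.8] after turn [454.4 147.   53.3]
at barrel [141.  546.  253.3] clk 0.7 F [-0.7 -0.1  0.2] j [-49.  21.   1.  -0. -70. -17.] open 0.08741135202080477
```

```bash
sed -i 's/y=-B\[:3,0\];return/y=B[:3,0];return/' look.py
python3 -c "
from look import *
p=np.load('p.npy');k=kp(p[5],.2);go(p,k)"
```

```text
turn [ 0.24  -0.123 -0.938] | 0.976 shift now [-392.9  276.3   13.8] after turn [-454.4 -147.    53.3]
at barrel [141.  546.  253.3] clk 0.7 F [-0.7 -0.1  0.2] j [-49.  21.   1.  -0. -70. -17.] open 0.08741135202080477
```

```bash
python3 -m crank '[0.048,-0.025,-0.156,0,0,0,0.34, 0.048,-0.025,-0.156,0,0,0,0.34, 0.048,-0.025,-0.156,0,0,0,0.34, 0.048,-0.025,-0.156,0,0,0,0.34, 0.048,-0.025,-0.156,0,0,0,0.34]'; python3 -c "
from look import *
p=np.load('p.npy');k=kp(p[5],.2);go(p,k)"
```

```text
clock: 1.32
tool_pos: [0.2752, -0.6162, 0.2269]
orientation: [-164.8, 1.2, -110.5]
force: [-1.2, -0.1, 0.3]
opening: 0.0429
gripper_force: 0.0
turn [-0.006 -0.018 -0.15 ] | 0.152 shift now [-471.9  -76.8   46. ] after turn [-454.2 -146.8   53.6]
at barrel [140.9 545.8 253.6] clk 1.325 F [-1.2 -0.1  0.3] j [-55.  15.  -4. -11. -59.  39.] open 0.04292561475023787
```

```bash
python3 -m crank '[-0.006,-0.018,-0.15,0,0,0,0.34, 0,0,0,-45,-15,2,0.34, 0,0,0,-50,-16,4,0.34, 0,0,0,-50,-16,4,0.34, 0,0,0,-50,-16,4,0.34]'; python3 -m crank '[0,0,0,-50,-16,5,0.34, 0,0,0,-50,-16,5,0.34, 0,0,0,-50,-16,5,0.34, 0,0,0,-50,-16,5,0.34, 0,0,0,-30,-10,5,0.34]'; python3 -m crank '[0,0,0,-25,-8,5,0.34, 0,0,0,0,0,0,0.34]'; python3 - <<'E'
from look import *
p=np.load('p.npy');k=kp(p[5],.2);go(p,k)
im=eyes.snapshot("wrist");m=eyes.camera_model("wrist");B=press(p)[1]
for t in("keeper_pin","plunger_grip","guide_mouth"):
    print(t,[(np.round(d['location'],1).tolist(),round(d['p'],2)) for d in spotter.place_of("wrist",t)[:2]])
for v in(kp(p[5]),kp(p[5],.1505),(0,0,.145),(0,0,.165),(0,0,.103)):
    u=proj(m,ap(B,v));print(u.round(1));cv2.circle(im,tuple(int(a) for a in u),4,(0,0,255),1)
cv2.imwrite("pics/w1.png",im)
E
```

```text
clock: 1.95
tool_pos: [0.3801, -0.4382, 0.2297]
orientation: [-165.1, 0.1, -102.3]
force: [0.9, 0.5, -0.4]
opening: 0.0299
gripper_force: 0.0
clock: 2.58
tool_pos: [0.5054, -0.2292, 0.2251]
orientation: [-165.1, 0.1, -102.1]
force: [0.2, -0.6, 0.5]
opening: 0.0297
gripper_force: 0.0
clock: 2.82
tool_pos: [0.5192, -0.2073, 0.2218]
orientation: [-165.2, 0.1, -102.1]
force: [-0.3, -0.3, -0.5]
opening: 0.0295
gripper_force: 0.0
turn [ 0.001  0.001 -0.004] | 0.004 shift now [-3.8  1.   9. ] after turn [-3.8  1.   9. ]
at barrel [ -6.9  95.4 209. ] clk 2.825 F [-0.3 -0.3 -0.5] j [  0.   1. -28.   4. -46. -15.] open 0.029549221450245224
keeper_pin [([324.3, 253.4], 0.77), ([469.9, 249.9], 0.17)]
plunger_grip [([332.7, 406.5], 0.6)]
guide_mouth [([329.1, 365.1], 0.72)]
[318.5 255.4]
[318.4 264.7]
[329.2 403.7]
[330.  426.7]
[327.9 365. ]
```

View pics/w1.png

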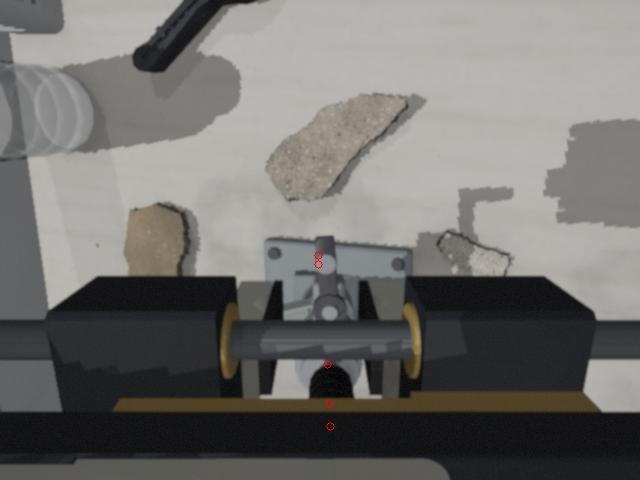

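```bash
python3 -m crank '[0,0,0,-3.5,5.4,15,0.34, 0,0,0,0,0,17,0.34, 0,0,0,0,0,17,0.34, 0,0,0,0,0,17,0.34, 0,0,0,0,0,17,0.34]';python3 -m crank '[0,0,0,0,0,0,0.34]'; python3 - <<'E'
from look import *
p=np.load('p.npy');go(p,kp(.04,.126))
for c in("side","wrist","top"):
  im=eyes.snapshot(c);print(c,[(np.round(d['location'],1).tolist(),round(d['p'],2)) for d in spotter.place_of(c,"keeper_pin")[:2]],proj(eyes.camera_model(c),ap(press(p)[1],kp(.04))))
  cv2.imwrite(f"pics/{c}2.png",im)
a=cv2.resize(cv2.imread("pics/side2.png")[140:290,260:420],(640,600),interpolation=2)
cv2.imwrite("pics/s2.png",a)
E
```

```text
clock: 3.65
tool_pos: [0.5348, -0.2096, 0.14]
orientation: [-165.2, 0.1, -102.3]
force: [0.3, 0.3, -0.7]
opening: 0.0296
gripper_force: 0.0
clock: 3.78
tool_pos: [0.5339, -0.2094, 0.1391]
orientation: [-165.3, 0.1, -102.3]
force: [-0.2, -1.3, 0.4]
opening: 0.03
gripper_force: 0.0
turn [ 0.004 -0.001 -0.007] | 0.008 shift now [-2.4 -1.7 -0.8] after turn [-2.4 -1.7 -0.8]
at barrel [  0.   94.4 125.2] clk 3.775 F [-0.2 -1.3  0.4] j [  0.   7. -34.   5. -35. -17.] open 0.030038150776203924
side [([354.1, 189.3], 0.53)] [360.87271599 191.6525671 ]
wrist [([312.0, 319.1], 0.63)] [316.18993766 314.72685507]
top [] [373.5490181  235.49940368]
```

View pics/s2.png

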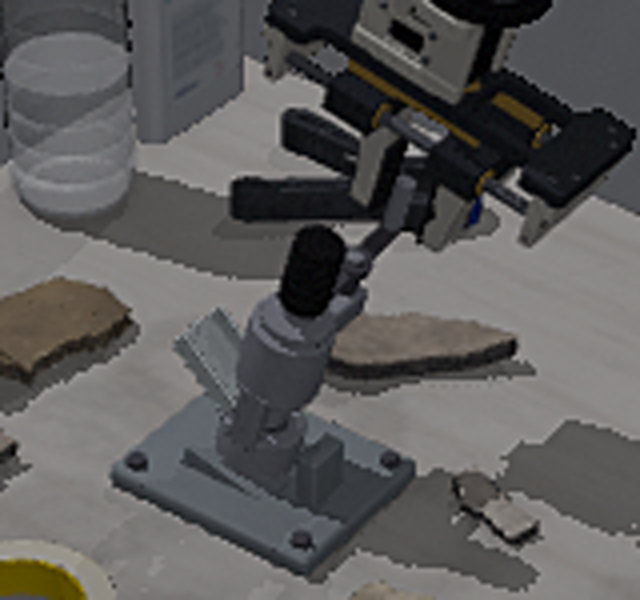

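```bash
python3 -m crank '[0,0,0,-3,-1.4,0,0.34, 0,0,0,-2,-5,0,0.34, 0,0,0,-3,-5,0,0.34, 0,0,0,-3,-4,0,0.34, 0,0,0,-3,-4.2,0,0.34]'; python3 -m crank '[0,0,0,-4,-3.5,0,0.34, 0,0,0,-4,-3.5,0,0.34, 0,0,0,-2,-2,0,0.34, 0,0,0,0,0,0,0.34]'; python3 - <<'E'
from look import *
p=np.load('p.npy');go(p,kp(1.0,.126))
for c in("side","wrist"):
  im=eyes.snapshot(c);print(c,[(np.round(d['location'],1).tolist(),round(d['p'],2)) for d in spotter.place_of(c,"keeper_pin")[:2]],*[proj(eyes.camera_model(c),ap(press(p)[1],kp(j))) for j in (.8,1.)])
  cv2.imwrite(f"pics/{c}3.png",im)
a=cv2.resize(cv2.imread("pics/side3.png")[140:290,260:420],(640,600),interpolation=2)
b=cv2.resize(cv2.imread("pics/wrist3.png")[200:480,240:400],(320,560),interpolation=2)
q=np.zeros((600,800,3),np.uint8);q[:,:480]=a[:,80:560];q[:560,480:]=b
cv2.imwrite("pics/s3.png",q)
E
```

```text
clock: 4.7
tool_pos: [0.5562, -0.1988, 0.1449]
orientation: [-165.3, 0.1, -102.3]
force: [-1.5, -0.3, -0.2]
opening: 0.03
gripper_force: 0.7
clock: 5.2
tool_pos: [0.5674, -0.1908, 0.1477]
orientation: [-165.2, 0.1, -102.2]
force: [-0.2, 0.6, -0.1]
opening: 0.0295
gripper_force: 0.0
turn [ 0.001  0.    -0.006] | 0.006 shift now [ 3.4 -5.2  0.1] after turn [ 3.4 -5.2  0.1]
at barrel [-30.2  69.2 126.1] clk 5.2 F [-0.2  0.6 -0.1] j [  2.   9. -31.   6. -36. -19.] open 0.029546312700482445
side [([353.4, 189.1], 0.44)] [347.43028257 187.47113432] [343.8728373  187.55048102]
wrist [([373.2, 256.4], 0.9)] [314.97457192 288.39951076] [301.54155048 304.46636197]
```

View pics/s3.png

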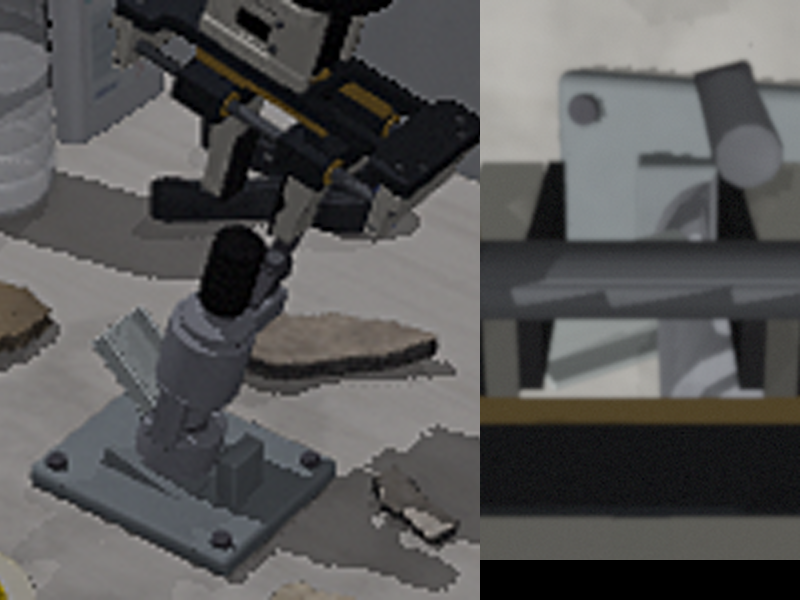

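```bash
python3 - <<'E'
from look import *
p=np.load('p.npy');B=press(p)[1];m=eyes.camera_model("wrist");ms=eyes.camera_model("side")
for j in (0,.1,.2,.3,.4):print(j,proj(m,ap(B,kp(j))).round(0),proj(m,ap(B,kp(j,.1505))).round(0),"side top",proj(ms,ap(B,kp(j,.1505))).round(0))
print("grip",proj(m,ap(B,(0,0,.165))))
E
```

```text
0 [396. 256.] [404. 271.] side top [363. 187.]
0.1 [385. 256.] [392. 272.] side top [362. 186.]
0.2 [373. 258.] [379. 273.] side top [360. 185.]
0.3 [362. 261.] [367. 276.] side top [358. 184.]
0.4 [352. 265.] [355. 281.] side top [356. 184.]
grip [400.33456041 525.83455213]
```

```bash
python3 -m crank '[0,0,0,0,8,0,0.34, 0,0,0,0,8,0,0.34, 0,0,0,0,0,0,0.34, 0,0,0,11,0,0,0.34, 0,0,0,11,0,0,0.34]'; python3 -m crank '[0,0,0,0,0,0,0.34]';  python3 -c "
from look import *
p=np.load('p.npy');go(p,kp(.22,.126))
eyes.snapshot('wrist');print(spotter.place_of('wrist','keeper_pin')[:1],*[proj(eyes.camera_model('wrist'),ap(press(p)[1],kp(j))).round(0) for j in (.1,.2,.3)])
"
```

```text
clock: 6.02
tool_pos: [0.5474, -0.2099, 0.1436]
orientation: [-165.2, 0.1, -102.2]
force: [0.1, 0.3, -0.2]
opening: 0.0297
gripper_force: 0.0
clock: 6.15
tool_pos: [0.5472, -0.2103, 0.1434]
orientation: [-165.2, 0.1, -102.3]
force: [-0.0, 1.0, -0.3]
opening: 0.03
gripper_force: 0.0
turn [ 0.001 -0.    -0.007] | 0.008 shift now [-1.4  4.7  0.1] after turn [-1.5  4.6  0.1]
at barrel [-13.8  92.5 126.1] clk 6.15 F [-0.   1.  -0.3] j [  0.   8. -32.   5. -35. -16.] open 0.03002555244078224
[{'location': [325.7, 315.3], 'p': 0.73}] [341. 312.] [330. 313.] [320. 316.]
```

```bash
python3 -m crank '[0,0,0,-1,-4,0,0.34, 0,0,0,-1.4,-4,0,0.34, 0,0,0,-2.3,-6,0,0.34, 0,0,0,-3,-5.4,0,0.34, 0,0,0,0,0,0,0.34]'; python3 -m crank '[0,0,0,-4,-4.9,0,0.34, 0,0,0,-4.6,-4.3,0,0.34, 0,0,0,-5.2,-3.5,0,0.34, 0,0,0,0,0,0,0.34]';  python3 - <<'E'
from look import *
p=np.load('p.npy');go(p,kp(1.05,.126))
im=eyes.snapshot('wrist');print(spotter.place_of('wrist','keeper_pin')[:1],*[proj(eyes.camera_model('wrist'),ap(press(p)[1],kp(j))).round(0) for j in (.8,.9,1.,1.1)])
im2=eyes.snapshot('side');print(spotter.place_of('side','keeper_pin')[:1],*[proj(eyes.camera_model('side'),ap(press(p)[1],kp(j))).round(0) for j in (.3,.9,1.1)])
E
```

```text
clock: 6.88
tool_pos: [0.568, -0.2054, 0.1485]
orientation: [-165.1, 0.1, -102.2]
force: [0.2, -0.3, 0.8]
opening: 0.03
gripper_force: 0.0
clock: 7.38
tool_pos: [0.5828, -0.1943, 0.1518]
orientation: [-165.1, 0.1, -102.2]
force: [-0.4, 0.5, -1.0]
opening: 0.0298
gripper_force: 0.2
turn [ 0.001  0.    -0.005] | 0.005 shift now [ 1.5 10.1  0.1] after turn [ 1.4 10.1  0.1]
at barrel [-46.5  69.5 126.1] clk 7.375 F [-0.4  0.5 -1. ] j [  2.  10. -28.   6. -37. -18.] open 0.029774963120603168
[{'location': [346.4, 310.4], 'p': 0.61}] [359. 288.] [352. 296.] [345. 304.] [340. 313.]
[{'location': [340.4, 187.4], 'p': 0.46}] [357. 189.] [346. 187.] [342. 188.]
```

```bash
python3 -m crank '[0,0,0,0,5,0,0.34, 0,0,0,0,0,-15,0.34, 0,0,0,0,0,-25,0.34, 0,0,0,0,0,-30,0.68, 0,0,0,-30,20,0,0.68]'; python3 -m crank '[0,0,0,-30,16,0,0.68, 0,0,0,-9.5,5,0,0.68, 0,0,0,0,0,0,0.68, 0,0,0,0,0,0,0.68]';  python3 - <<'E'
from look import *
p=np.load('p.npy');go(p,(0,0,.126));B=press(p)[1]
for c in('wrist','side','top'):
  im=eyes.snapshot(c);m=eyes.camera_model(c);cv2.imwrite(f"pics/{c}5.png",im)
  for t,v in(('keeper_pin',kp(1.05)),('plunger_grip',(0,0,.145)),('guide_mouth',(0,0,.103))):
    print(c,t,[(np.round(d['location'],1).tolist(),round(d['p'],2)) for d in spotter.place_of(c,t)[:1]],proj(m,ap(B,v)).round(1))
print(proj(eyes.camera_model('wrist'),ap(B,(0,0,.165))))
a=cv2.resize(cv2.imread("pics/side5.png")[140:290,280:400],(480,600),interpolation=2)
b=cv2.resize(cv2.imread("pics/wrist5.png")[200:480,240:400],(320,560),interpolation=2)
q=np.zeros((600,800,3),np.uint8);q[:,:480]=a;q[:560,480:]=b
cv2.imwrite("pics/s5.png",q)
E
```

```text
clock: 8.2
tool_pos: [0.5492, -0.1573, 0.2172]
orientation: [-164.8, 0.2, -102.3]
force: [0.2, 0.5, -0.7]
opening: 0.0441
gripper_force: 0.0
clock: 8.7
tool_pos: [0.5363, -0.1141, 0.2082]
orientation: [-165.1, 0.1, -102.2]
force: [1.1, 1.2, 0.3]
opening: 0.0597
gripper_force: 0.0
turn [ 0.001  0.    -0.006] | 0.006 shift now [-0.6  1.  70.5] after turn [-0.6  1.  70.5]
at barrel [ -1.    0.6 196.5] clk 8.7 F [1.1 1.2 0.3] j [ 13.   0. -32.   9. -44. -31.] open 0.0596815188986944
wrist keeper_pin [([244.9, 117.1], 0.77)] [244.8 121.8]
wrist plunger_grip [([320.3, 264.9], 0.64)] [319.  262.5]
wrist guide_mouth [] [319.1 240. ]
side keeper_pin [([338.4, 184.6], 0.76)] [343.  187.7]
side plunger_grip [([342.5, 205.8], 0.84)] [338.5 207.9]
side guide_mouth [([332.8, 221.5], 0.92)] [334.3 221.8]
top keeper_pin [] [368.5 220.7]
top plunger_grip [] [338.5 229.3]
top guide_mouth [] [338.6 226.9]
[317.78760141 275.79616408]
```

View pics/s5.png

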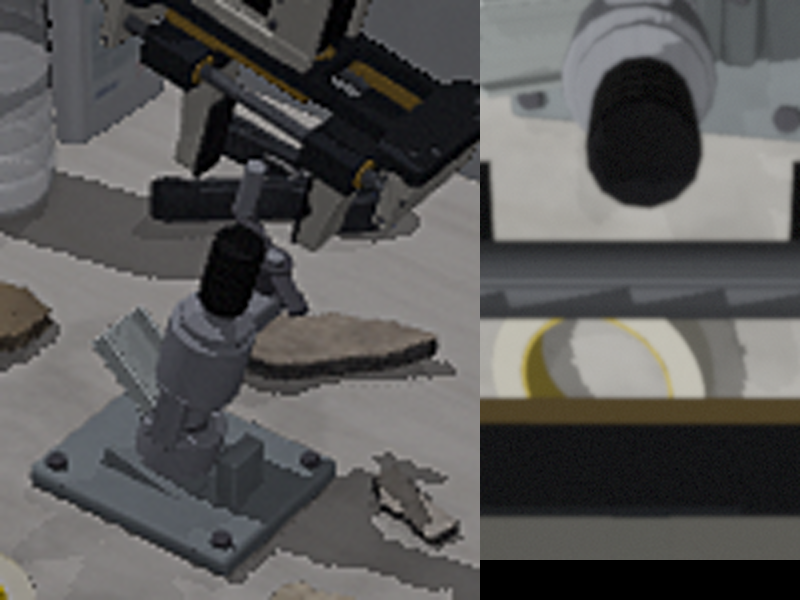

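```bash
python3 - <<'E'
from look import *
p=np.load('p.npy');B=press(p)[1];o=get_obs();R=Ro.from_euler('xyz',o['orientation'],degrees=True).as_matrix();m=eyes.camera_model('wrist')
for z in(0,.03,.05,.07):print(z,proj(m,np.array(o['tool_pos'])+R[:,2]*z).round(1))
for x in(0,.002):print(proj(m,ap(B,(x,0,.165))).round(1),proj(m,ap(B,(x,0,.121))).round(1))
im=cv2.imread('pics/wrist5.png')
print([(r,np.where(im[r,270:370].max(1)<40)[0][[0,-1]]+270) for r in range(240,300,8)])
E
```

```text
0 [316.4 302.6]
0.03 [316.9 275.8]
0.05 [317.2 261.9]
0.07 [317.4 250.2]
[317.8 275.8] [318.1 248.2]
[322.  275.8] [321.6 248.2]
[(240, array([302, 341])), (248, array([298, 344])), (256, array([296, 346])), (264, array([295, 347])), (272, array([295, 349])), (280, array([295, 348])), (288, array([298, 345])), (296, array([305, 338]))]
```

```bash
python3 -m crank '[0,0,0,-0.6,0.9,14,0.68, 0,0,0,0,0,14,0.68, 0,0,0,0,0,14,0.68, 0,0,0,0,0,14,0.68, 0,0,0,0,0,14,0.68]'; python3 -m crank '[0,0,0,0,0,0,0.42, 0,0,0,0,0,0,0.42, 0,0,0,0,0,0,0.42]';  python3 - <<'E'
from look import *
p=np.load('p.npy');go(p,(0,0,.126))
im=eyes.snapshot('wrist');cv2.imwrite("pics/w6.png",cv2.resize(im[240:440,220:420],(600,600),interpolation=2))
E
```

```text
clock: 9.93
tool_pos: [0.5529, -0.1168, 0.1386]
orientation: [-165.2, 0.1, -102.2]
force: [-0.4, -0.6, 0.2]
opening: 0.0597
gripper_force: 0.0
clock: 10.3
tool_pos: [0.553, -0.1166, 0.1404]
orientation: [-165.1, 0.1, -102.2]
force: [0.2, -0.0, -0.2]
opening: 0.0384
gripper_force: 0.0
turn [ 0.     0.    -0.006] | 0.006 shift now [ 0.4 -0.1  0.7] after turn [ 0.4 -0.1  0.7]
at barrel [ 1.000e-01 -4.000e-01  1.267e+02] clk 10.3 F [ 0.2 -0.  -0.2] j [ 12.   6. -37.  11. -34. -32.] open 0.038351457612316966
```

View pics/w6.png

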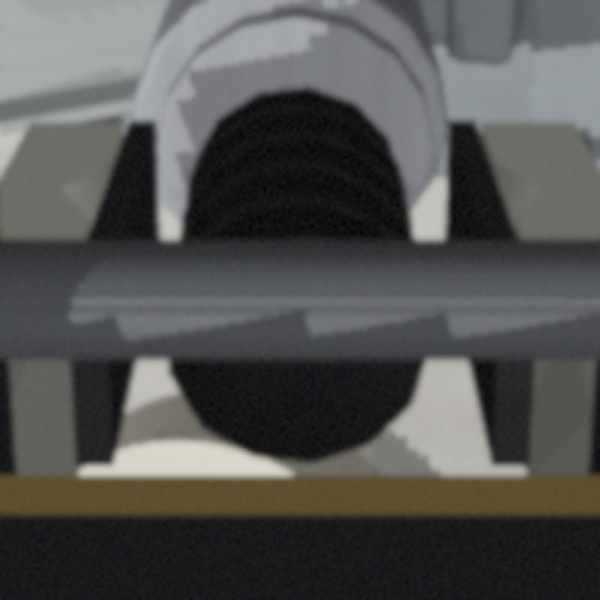

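```bash
python3 -m crank '[0,0,0,0,-0.5,0,0.42, 0,0,0,0,0,0,0.2, 0,0,0,0,0,0,0.1, 0,0,0,0,0,0,0.1, 0,0,0,0,0,0,0.1]'; python3 -c "
from look import *
p=np.load('p.npy');go(p,(0,0,.126));print(get_obs()['gripper_force'])"
```

```text
clock: 10.98
tool_pos: [0.5538, -0.1166, 0.1403]
orientation: [-165.1, 0.1, -102.2]
force: [3.1, -0.8, 0.5]
opening: 0.0276
gripper_force: 30.0
turn [ 0.     0.    -0.006] | 0.006 shift now [0.5 0.7 0.4] after turn [0.5 0.7 0.4]
at barrel [ -0.7  -0.5 126.4] clk 10.975 F [ 3.1 -0.8  0.5] j [ 12.   6. -37.  11. -34. -32.] open 0.027597351849262958
29.976085424423218
```

```bash
python3 -m crank '[0,0,0,0,0,-2,0.1, 0,0,0,0,0,-4,0.1, 0,0,0,0,0,-5,0.1, 0,0,0,0,0,-4,0.1, 0,0,0,0,0,0,0.1]'; python3 -c "
from look import *
p=np.load('p.npy');go(p,(-.0007,-.0005,.1989));R=Rt(p);o=get_obs();print(R.T@o['force'],R.T@o['moment'])"
```

```text
clock: 11.6
tool_pos: [0.5499, -0.1158, 0.1548]
orientation: [-165.1, 0.1, -102.2]
force: [3.2, -0.3, 0.8]
opening: 0.0274
gripper_force: 30.0
turn [ 0.     0.    -0.006] | 0.006 shift now [ -0.   -0.2 -57.5] after turn [ -0.   -0.2 -57.5]
at barrel [ -0.5  -0.5 141.4] clk 11.6 F [ 3.2 -0.3  0.8] j [ 12.   5. -36.  10. -36. -32.] open 0.027356935966601388
[-0.41509555 -3.29283794  0.04301367] [ 0.42226052  0.04513711 -0.07433994]
```

```bash
python3 - <<'E'
from look import *
im=eyes.snapshot('side');m=eyes.camera_model('side');p=np.load('p.npy');B=press(p)[1]
cv2.imwrite("pics/side7.png",im)
print(spotter.place_of('side','plunger_grip')[:1],[proj(m,ap(B,(0,0,z))).round(0) for z in(.145,.160)])
cv2.imwrite("pics/s7.png",cv2.resize(im[150:270,300:400],(500,600),interpolation=2))
E
```

```text
[{'location': [340.6, 201.1], 'p': 0.9}] [array([338., 208.]), array([340., 203.])]
```

View pics/s7.png

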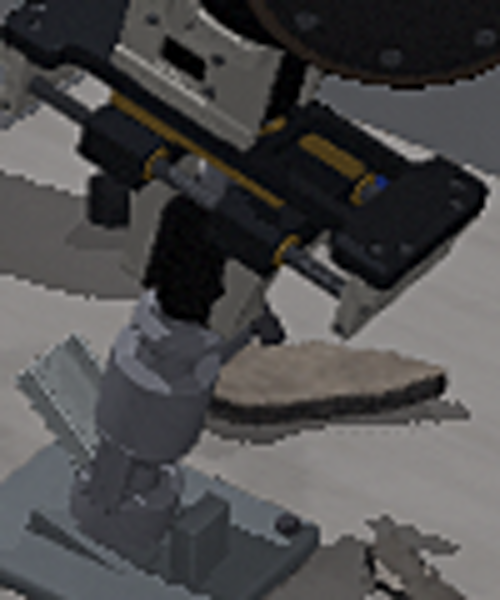

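```bash
python3 -m crank '[0,0,0,0,-0.3,-4,0.1, 0,0,0,0,0,-6,0.1, 0,0,0,0,0,-6,0.1, 0,0,0,0,0,-6,0.1, 0,0,0,0,0,-4,0.1]'; python3 -c "
from look import *
p=np.load('p.npy');go(p,(-.0007,-.0005,.1989));R=Rt(p);o=get_obs();print(R.T@o['force'],R.T@o['moment'])"
```

```text
clock: 12.32
tool_pos: [0.5432, -0.1145, 0.1794]
orientation: [-165.2, 0.1, -102.2]
force: [4.9, -1.9, -5.5]
opening: 0.0275
gripper_force: 30.0
turn [ 0.002  0.    -0.006] | 0.006 shift now [ -0.1  -0.5 -32. ] after turn [ -0.1  -0.5 -32. ]
at barrel [ -0.2  -0.4 166.9] clk 12.325 F [ 4.9 -1.9 -5.5] j [ 12.   3. -34.   9. -40. -31.] open 0.027505064362201567
[ 0.8137236  -3.56863435  6.66977201] [ 1.14742075 -0.01169461  0.05236826]
```

```bash
python3 -m crank '[0.003,0,0,0,-0.4,-4,0.1, 0,0,0,0,-0.2,-5,0.1, 0,0,0,0,-0.2,-5,0.1, 0,0,0,0,0,-3,0.1, 0,0,0,0,0,0,0.1]'; python3 -c "
from look import *
p=np.load('p.npy');go(p,(-.0007,-.0005,.1989));R=Rt(p);o=get_obs();print(R.T@o['force'],R.T@o['moment'])"
```

```text
clock: 12.95
tool_pos: [0.5391, -0.114, 0.1962]
orientation: [-165.1, 0.1, -102.3]
force: [0.3, 0.7, -3.4]
opening: 0.0277
gripper_force: 30.0
turn [-0.001 -0.    -0.006] | 0.006 shift now [ -0.5  -0.2 -14.7] after turn [ -0.5  -0.2 -14.7]
at barrel [ -0.5  -0.  184.2] clk 12.95 F [ 0.3  0.7 -3.4] j [ 13.   1. -33.   9. -42. -31.] open 0.027733586121853063
[-0.77407232  0.69302967  3.29067361] [-1.05308421 -0.16550401 -0.02928718]
```

```bash
python3 -m crank '[0,0,0,0,0,-4,0.1, 0,0,0,0,0,-4,0.1, 0,0,0,0,0,-4,0.1, 0,0,0,0,0,-1,0.1, 0,0,0,0,0,0,0.1]'; python3 - <<'E'
from look import *
p=np.load('p.npy');B=press(p)[1]
for _ in range(3): go(p,(-.0007,-.0005,.1989));im=eyes.snapshot('side')
R=Rt(p);o=get_obs();print(R.T@o['force'],R.T@o['moment'])
m=eyes.camera_model('side');cv2.imwrite("pics/side8.png",im)
print([proj(m,ap(B,(0,0,z))).round(1) for z in(.103,.104,.113,.180)],spotter.place_of('side','guide_mouth')[:1])
cv2.imwrite("pics/s8.png",cv2.resize(im[170:270,300:380],(480,600),interpolation=2))
E
```

```text
clock: 13.58
tool_pos: [0.5363, -0.1132, 0.2089]
orientation: [-165.0, 0.1, -102.3]
force: [0.3, 0.1, -3.3]
opening: 0.0276
gripper_force: 30.0
turn [-0.002  0.    -0.006] | 0.006 shift now [-0.3  0.3 -1.7] after turn [-0.3  0.3 -1.7]
at barrel [ -1.   -0.2 197.2] clk 13.575 F [ 0.3  0.1 -3.3] j [ 13.   0. -33.   9. -44. -31.] open 0.027554020070915283
turn [-0.002  0.    -0.006] | 0.006 shift now [-0.3  0.3 -1.8] after turn [-0.3  0.3 -1.8]
at barrel [ -1.   -0.2 197.1] clk 13.625 F [ 0.3  0.3 -3.1] j [ 13.   0. -33.   9. -44. -31.] open 0.027744724559659917
turn [-0.001 -0.    -0.006] | 0.006 shift now [-0.3  0.3 -1.9] after turn [-0.3  0.3 -1.9]
at barrel [ -1.   -0.2 197. ] clk 13.675 F [-0.7  0.4 -2.7] j [ 13.   0. -33.   9. -44. -31.] open 0.02753264052325743
[0.22759278 1.41338771 4.03173764] [-1.24281848 -0.02399787 -0.01660391]
[array([334.3, 221.8]), array([334.4, 221.4]), array([335.3, 218.5]), array([342.2, 195.9])] [{'location': [335.1, 221.2], 'p': 0.59}]
```

View pics/s8.png

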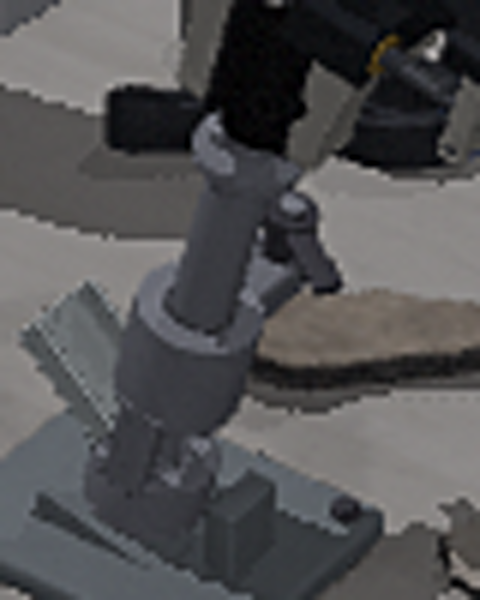

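```bash
python3 -m crank '[0,0,0,0,-0.2,-1,0.1, 0,0,0,0,0,-0.7,0.1, 0,0,0,0,0,0,0.1, 0,0,0,0,0,0,0.1]'; cat > prof.py <<'E'
from look import *
p=np.load('p.npy');B=press(p)[1]
go(p,(-.0007,-.0005,.1989))
m=eyes.camera_model('side');ims=[eyes.snapshot('side').astype(float).mean(2) for _ in range(3)]
new=np.mean(ims,0).astype(np.float32);old=cv2.imread('pics/side8.png').astype(np.float32).mean(2);o0=cv2.imread('pics/side7.png').astype(np.float32).mean(2)
c=B[:3,:3].T@(m['extrinsics'][:3,3]-B[:3,3]);ph=np.arctan2(c[1],c[0])
for z in np.arange(.096,.190,.002 if 0 else .003):
    r=[]
    for d in(-.4,0,.4):
        u=proj(m,ap(B,(.012*np.cos(ph+d),.012*np.sin(ph+d),z)))
        r+=[cv2.getRectSubPix(i,(1,1),tuple(map(float,u)))[0,0] for i in(old,new)]
    print(round(z*1e3),u.round(1),np.round(r).astype(int))
E
python3 prof.py
```

```text
clock: 14.28
tool_pos: [0.5361, -0.1132, 0.2105]
orientation: [-165.0, 0.1, -102.2]
force: [0.3, -0.3, -2.5]
opening: 0.0276
gripper_force: 30.0
turn [-0.002  0.    -0.006] | 0.006 shift now [-0.3  0.5 -0.1] after turn [-0.3  0.5 -0.1]
at barrel [ -1.2  -0.2 198.8] clk 14.275 F [ 0.3 -0.3 -2.5] j [ 13.   0. -32.   9. -44. -31.] open 0.0276228724767662
96 [334.6 228. ] [106 106  96  96 100 101]
99 [334.9 227.1] [104 105 105 105 108 108]
102 [335.2 226.1] [ 96  94 100 101 101 100]
105 [335.5 225.1] [45 28 66 64 48 57]
108 [335.8 224.2] [58 57 59 35 44 27]
111 [336.1 223.2] [59 60 59 62 55 49]
114 [336.4 222.2] [60 60 60 60 56 55]
117 [336.7 221.2] [60 59 61 60 57 56]
120 [337.  220.3] [61 59 60 61 58 56]
123 [337.3 219.3] [59 60 60 60 57 55]
126 [337.6 218.3] [60 60 59 60 55 55]
129 [338.  217.3] [59 59 61 60 56 55]
132 [338.3 216.3] [59 59 61 60 57 55]
135 [338.6 215.3] [60 60 60 60 57 55]
138 [338.9 214.3] [59 60 61 60 56 55]
141 [339.2 213.3] [59 60 60 60 57 56]
144 [339.5 212.3] [61 60 60 61 57 56]
147 [339.8 211.3] [60 60 61 60 56 56]
150 [340.1 210.3] [61 60 61 61 57 56]
153 [340.4 209.2] [62 60 62 61 57 56]
156 [340.7 208.2] [61 60 61 60 56 56]
159 [341.1 207.2] [61 60 61 60 58 57]
162 [341.4 206.2] [60 60 61 61 57 57]
165 [341.7 205.1] [58 61 61 60 58 58]
168 [342.  204.1] [57 59 61 60 58 58]
171 [342.3 203. ] [54 58 60 60 55 58]
174 [342.7 202. ] [60 57 61 60 58 56]
177 [343. 201.] [63 62 65 63 65 60]
180 [343.3 199.9] [66 66 68 66 65 69]
183 [343.6 198.9] [67 64 66 66 66 66]
186 [344.  197.8] [63 77 65 66 67 66]
189 [344.3 196.7] [59 63 61 63 65 65]
```

```bash
cat > fine.py <<'E'
from look import *
p=np.load('p.npy');B=press(p)[1];m=eyes.camera_model('side');new=np.mean([eyes.snapshot('side').astype(float).mean(2) for _ in range(3)],0).astype(np.float32);old=cv2.imread('pics/side8.png').astype(np.float32).mean(2)
c=B[:3,:3].T@(m['extrinsics'][:3,3]-B[:3,3]);ph=np.arctan2(c[1],c[0])
for z in np.arange(.100,.1125,.0005):
    r=[[cv2.getRectSubPix(i,(1,1),tuple(map(float,proj(m,ap(B,(.012*np.cos(ph+d),.012*np.sin(ph+d),z))))))[0,0] for d in np.linspace(-.7,.7,41)] for i in(old,new)]
    print(round(z*1e3,1),np.mean(r,1).round(0))
u=proj(m,ap(B,(.012*np.cos(ph),.012*np.sin(ph),.103)));x,y=map(int,u);print(u);print(old[y-7:y+6,x-4:x+5].round());print(new[y-7:y+6,x-4:x+5].round())
E
python3 fine.py
```

```text
100.0 [98. 99.]
100.5 [98. 98.]
101.0 [96. 97.]
101.5 [94. 95.]
102.0 [91. 92.]
102.5 [85. 87.]
103.0 [78. 79.]
103.5 [71. 72.]
104.0 [64. 65.]
104.5 [58. 58.]
105.0 [53. 52.]
105.5 [51. 48.]
106.0 [51. 45.]
106.5 [52. 43.]
107.0 [53. 42.]
107.5 [54. 41.]
108.0 [55. 41.]
108.5 [55. 42.]
109.0 [56. 46.]
109.5 [56. 49.]
110.0 [56. 52.]
110.5 [57. 54.]
111.0 [57. 55.]
111.5 [57. 56.]
112.0 [57. 56.]
[333.15993095 225.45345812]
[[ 70.  68.  61.  59.  59.  60.  59.  59.  60.]
 [ 71.  66.  60.  58.  61.  61.  60.  59.  60.]
 [ 71.  64.  57.  60.  60.  59.  60.  58.  58.]
 [ 69.  63.  59.  59.  60.  62.  60.  60.  57.]
 [ 53.  59.  58.  59.  61.  60.  59.  58.  53.]
 [ 47.  42.  56.  59.  60.  59.  59.  59.  52.]
 [106.  82.  44.  43.  58.  59.  59.  40.  50.]
 [102. 103. 107.  85.  85.  38.  34.  47.  65.]
 [103. 103. 104. 104. 106. 107. 112.  67.  62.]
 [ 99. 109. 106. 105. 105. 105. 109.  63.  78.]
 [ 58.  60.  75.  86.  98.  97. 104. 103. 102.]
 [ 57.  58.  60.  57.  56.  60.  58.  56.  57.]
 [ 58.  60.  61.  61.  60.  61.  60.  58.  56.]]
[[ 69.  67.  60.  59.  60.  61.  60.  60.  59.]
 [ 71.  65.  58.  58.  60.  61.  61.  60.  58.]
 [ 69.  62.  58.  59.  60.  61.  60.  59.  56.]
 [ 66.  61.  58.  60.  61.  60.  60.  59.  54.]
 [ 38.  57.  59.  61.  61.  60.  61.  60.  53.]
 [ 51.  26.  48.  62.  63.  63.  61.  60.  38.]
 [107.  83.  27.  22.  27.  30.  31.  19.  30.]
 [102. 104. 108.  96.  86.  48.  44.  59.  85.]
 [104. 104. 104. 104. 106. 106. 111.  66.  79.]
 [ 98. 109. 106. 105. 105. 107. 109.  62.  76.]
 [ 58.  61.  74.  86.  98.  98. 105. 102. 102.]
 [ 57.  59.  59.  57.  59.  59.  58.  56.  57.]
 [ 58.  60.  62.  60.  60.  61.  60.  58.  56.]]
```

```bash
python3 -c "
from look import *
o=get_obs();print(o['gripper_force'],np.abs(o['qvel']).max(),o['force'])
eyes.snapshot('wrist');p=np.load('p.npy');print(spotter.place_of('wrist','keeper_pin')[:1],[proj(eyes.camera_model('wrist'),ap(press(p)[1],kp(j))).round(0) for j in(.6,1.05)])
print(ctrl.close_job())"
```

```text
29.966993629932404 0.09030183591243413 [ 0.3753958   0.82286391 -2.9558721 ]
[{'location': [246.4, 113.6], 'p': 0.68}] [array([271.,  91.]), array([247., 120.])]
the job is handed in; nothing more can be done
None
```

The job is handed in: the keeper is swung to about 1.05 rad, clear of the flange, and the gripper holds the plunger still, drawn about 72.5 mm with the scribed ring at the guide's top rim as best the side camera can resolve (about 3 mm per pixel).

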